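Clear the assembly block, stack the spacer plates and pin the pack

TASK

Clear the carton of screws and the hexagonal steel piece off the aluminium assembly block, the carton standing upright on the bench and the hexagonal piece on the bench too. Then stack all the steel spacer plates flat on the block, long sides parallel to the block's long sides, their holes over the block's hole, and push the handled steel pin down through all of them into the block until its collar sits on the top plate. Leave the oil bottle, the tape roll and the spanner as they are.

Things in the scene. Friction and masses are not known exactly. Their poses are not given: they have to be found in the camera images.
- block_hole (a point): centre of the mouth of the 14 mm round hole in the middle of the top face of the assembly block, a fixed aluminium block 130 x 110 x 32 mm (x, y, z) on the bench, its place and yaw varying; the point lies at the height of its top face, 32 mm above the bench; x along the block's 130 mm sides, z up. The hole is vertical, goes right through, and has a 2 mm chamfer
- plate1_centre (a point): a flat rectangular steel spacer plate, 68 x 56 x 8 mm (x, y, z), with a round 15 mm hole through its middle, flat on the bench at the start; this point is its centre, in the middle of the hole half-way up (4 mm above its underside); its x axis runs along the 68 mm sides, z is normal to the plate. 0.2 kg. Three or four of the five plates are there; an absent one reads None
- plate2_centre (a point): a flat rectangular steel spacer plate, 68 x 56 x 8 mm (x, y, z), with a round 15 mm hole through its middle, flat on the bench at the start; this point is its centre, in the middle of the hole half-way up (4 mm above its underside); its x axis runs along the 68 mm sides, z is normal to the plate. 0.2 kg. Three or four of the five plates are there; an absent one reads None
- plate3_centre (a point): a flat rectangular steel spacer plate, 68 x 56 x 8 mm (x, y, z), with a round 15 mm hole through its middle, flat on the bench at the start; this point is its centre, in the middle of the hole half-way up (4 mm above its underside); its x axis runs along the 68 mm sides, z is normal to the plate. 0.2 kg. Three or four of the five plates are there; an absent one reads None
- plate4_centre (a point): a flat rectangular steel spacer plate, 68 x 56 x 8 mm (x, y, z), with a round 15 mm hole through its middle, flat on the bench at the start; this point is its centre, in the middle of the hole half-way up (4 mm above its underside); its x axis runs along the 68 mm sides, z is normal to the plate. 0.2 kg. Three or four of the five plates are there; an absent one reads None
- plate5_centre (a point): a flat rectangular steel spacer plate, 68 x 56 x 8 mm (x, y, z), with a round 15 mm hole through its middle, flat on the bench at the start; this point is its centre, in the middle of the hole half-way up (4 mm above its underside); its x axis runs along the 68 mm sides, z is normal to the plate. 0.2 kg. Three or four of the five plates are there; an absent one reads None
- pin_grip (a point): the steel pin, 88 mm tall, standing nose down in its stand at the start: tapered nose, shank 12 mm thick and 50 mm long, then a collar 28 mm wide and 4 mm thick, then a round handle 20 mm thick and 34 mm tall. This point lies on its axis in the handle, 25 mm above the collar's underside, 75 mm above the tip, 13 mm below the top; z along the axis, up. 0.12 kg
- pin_collar (a point): the point of the pin's axis at the underside of its collar, 50 mm above the tip; z runs along the axis, up. When the pin is seated this lies on the upper face of the top plate
- pin_tip (a point): the lower end of the pin, on its axis; the nose is 6 mm across here and widens to 12 mm over 7 mm
- stand_hole (a point): centre of the mouth of the hole in the pin stand, a fixed black block 56 x 56 x 30 mm on the bench; the point is 30 mm above the bench; the hole is 14 mm wide and 22 mm deep
- carton_centre (a point): centre of the small cardboard carton of screws, 45 x 64 x 41 mm (x, y, z), half-way up, 20.5 mm above its underside; it stands upright (z up) on the assembly block at the start, before it is cleared; about 0.25 kg
- hex_centre (a point): centre of a solid hexagonal steel workpiece, 28 mm across the flats that face along its x axis, 32 mm over the corners along y, 22 mm tall, half-way up (11 mm above its underside), standing on the assembly block beside the carton at the start; 0.04 kg
- oil_bottle: small oil bottle with a red spout, 42 mm in diameter and 126 mm tall, standing on the bench; origin at the centre of its underside; not to be moved
- tape_roll: black roll of tape, 63 mm in diameter and 18 mm tall, lying on the bench; origin at the centre of its underside; not to be moved
- spanner: spanner, 164 mm long along its y axis, 29 mm wide and 6 mm thick, lying on the bench; origin at the centre of its underside; not to be moved

How it is judged:
By the outcome, as a careful person would: the job done as asked, in the order asked, and still so for the second after the job is handed in, with the robot touching nothing.
Of plate1, plate2, plate3, plate4, plate5 only 3 to 4 are there at a start; the rules pass over those that are not, and their reading is None.
At some moment in a run one of plate1, plate2, plate3, plate4, plate5 may be knocked a few centimetres aside while the robot is not near it.
It also fails if it takes over 210 s, if anything falls off the work surface, if the arm or the gripper's body presses on something with over 40 N, if the wrist force passes 120 N, or if a joint passes its speed limit or range.

ROBOT

A 6-joint arm with a two-finger parallel gripper is mounted at the origin on a cart in front of the work surface, level with it; the furniture and walls round the work are solid. World frame = base frame: x ahead of the robot, y to its left, z up, the work surface at z = 0. Lengths are in m, angles in degrees, forces in N, time in s.
With the tool pointing down it reaches from about 0.4 to 0.825 m from the base axis. Payload 7 kg.
Tool frame: the origin (TCP) lies between the finger pads; the fingertips stand 19 mm ahead of it and the grasp point (between the pads) is the TCP; z points along the fingers, y is the line along which they close (so a half turn about z gives the same grasp; the last joint's range is limited). The gripper opens to 88 mm and grips with 3 to 60 N. Pads are 19 mm wide; open, the fingers measure 130 mm over their backs; the gripper's body (78 mm by 193 mm) begins 47 mm behind the grasp point.
Start: joints at [90.189, 20.546, 0.682, 0, -70.136, -16.507], TCP at [0.19, 0.648, 0.246] pointing down, gripper open.
Joint ranges: [-176.03, 176.03], [-82.01, 121.73], [-58.28, 71.71], [-173.87, 95.51], [-174.79, -0.11], [-173.66, 173.66]. Speed limits (degrees/s): [136.94, 136.94, 172.46, 180, 180, 180].

INTERFACE

Orientations are given as [roll, pitch, yaw] about the fixed x, y, z axes, in that order (R = Rz(yaw) Ry(pitch) Rx(roll)).
In Python, from plant import r gives the robot as it stands. The module is installed in compiled form; this text tells all that it offers.
- The arm moves only by the shell command python3 -m pendant 'ROWS' [OPENING] [FORCE]. ROWS is JSON, a list of rows, each a list of 6 numbers: the shift along the tool's x, y, z in mm, then the turn, a rotation vector about the tool's x, y, z in rad. In form: [[tx, ty, tz, wx, wy, wz], ...]. A call has 1 to 20 rows; each row is the pose to reach, as a shift and turn from the pose commanded when the call began, along the tool's axes at that moment; what a row does not reach only later rows make up. A row lasts 1/8 s, in which the tool goes at most 62.5 mm and 10.7 degrees, less where a joint would pass 70% of its speed; a pose out of reach is approached as far as the arm can. A call with a gripper value outside its range is refused whole. OPENING is the finger opening in mm, from 0 to 87.6, set as the call begins (- or left out, the last holds). The fingers move at their own pace and stop on an object; FORCE is the grip in N (left out, the last holds). Time passes only in rows, so rows that repeat a pose let the fingers close. It gives the time, the measured TCP pose, the force, the opening and the grip force at its end, in the units of the state.
- r.get_state(): the state, without advancing time (a new reading comes with each control period).
- r.capture(name): name is "scene" or "top" or "wrist"; returns the picture (420x560x3 uint8, red, green, blue); there is no depth.
- r.camera_params(name): a dict with "mtx" (3x3 intrinsics, pixels), "rvec" (rotation vector, rad) and "tvec" (3), from world to camera coordinates, as OpenCV has them; the wrist camera has in their place "mount" (4x4, takes a point from camera to tool coordinates, whose origin is the TCP and whose axes are the flange's). Camera axes: x right, y down, z forward; pixel columns grow to the right and rows downward; lengths in m; the calibration is good to about 2 mm. The wrist camera is an equidistant fisheye: a pixel r from the principal point sees the ray r / f radians off the axis. A picture is of the moment at which its call begins: read the wrist's pose just before it. camera_params takes no time and is no camera call.
- r.close_job(): hands the job in; it is judged then, once.
The state is a dict: "time_s": time; "joints": joint angles; "qd": joint speeds; "joint_torque": joint torques, N m; "tcp_pos": TCP position; "eef_rot": TCP orientation; "contact_force": force on the tool from outside, world axes, zero at the start; "moment": the same for the moment, N m; "gripper_width": finger opening in m; "gripper_force": force on a finger pad.
Only numpy, scipy, OpenCV 4.12 (cv2) and the standard library are available. Lean on these libraries where they do the work, as an engineer would, in place of code of your own. Each camera call takes 0.05 s, during which the arm holds its last target. There are 200 camera calls.

## Working session

There is one attempt and no reset: what is moved stays moved. The work goes in short steps, Python scripts to look and compute and a shell command to move; the robot and the scene stay as the last step left them, time stands still between calls to the robot, and variables do not carry over. Pictures are saved under pics/ and viewed, at most 14 in all, crops included, and the job is handed in when it is done.

```bash
mkdir -p pics; python3 - <<'E'
from plant import r
import cv2
print(r.get_state())
for n in("top","scene"):
    cv2.imwrite(f"pics/{n}0.png",r.capture(n)[:,:,::-1]); print(r.camera_params(n))
print(r.camera_params("wrist"))
E
```

```text
{'time_s': 0.0, 'joints': array([ 9.01903071e+01,  2.05886899e+01,  6.33346001e-01, -1.83924111e-02,
       -7.01355989e+01, -1.65076992e+01]), 'qd': array([-0.04477774,  0.06116281, -0.04738319, -0.04098041,  0.06929572,
       -0.05978562]), 'joint_torque': array([-2.37888671e-03, -5.82723463e+01,  2.93076038e+01,  6.99756458e+00,
        7.07656582e-03, -1.57113959e-04]), 'tcp_pos': array([0.18954243, 0.64736396, 0.24465583]), 'eef_rot': array([ 1.79907893e+02, -9.26559508e-03, -1.63236481e+01]), 'contact_force': array([-0.26389872,  0.08751352, -0.63693555]), 'moment': array([-0.00217679, -0.05128284, -0.07790674]), 'gripper_force': 0.0, 'gripper_width': 0.08738945344346116}
{'mtx': array([[394.04398658,   0.        , 287.92064909],
       [  0.        , 394.04398658, 206.65105426],
       [  0.        ,   0.        ,   1.        ]]), 'rvec': array([ 2.16772224, -2.12622809,  0.14175532]), 'tvec': array([0.12285209, 0.56665626, 0.89212747])}
{'mtx': array([[380.35190863,   0.        , 285.07362588],
       [  0.        , 380.35190863, 207.89911114],
       [  0.        ,   0.        ,   1.        ]]), 'rvec': array([ 1.01404101, -2.31652635,  1.1610855 ]), 'tvec': array([0.46842908, 0.25954365, 0.65279163])}
{'mtx': array([[325.1922621 ,   0.        , 279.33048602],
       [  0.        , 325.1922621 , 211.48629988],
       [  0.        ,   0.        ,   1.        ]]), 'mount': array([[-1.60284009e-04, -9.65704510e-01, -2.59643553e-01,
         6.98653222e-02],
       [ 9.99999909e-01, -5.18362106e-05, -4.24526360e-04,
         2.07844324e-04],
       [ 3.96508083e-04, -2.59643597e-01,  9.65704430e-01,
        -1.39049038e-01],
       [ 0.00000000e+00,  0.00000000e+00,  0.00000000e+00,
         1.00000000e+00]])}
```

View pics/top0.png

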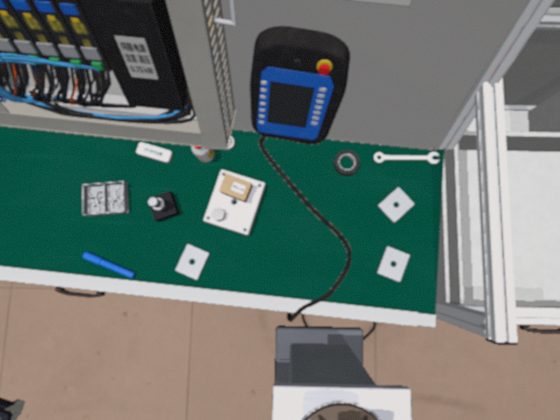

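View pics/scene0.png

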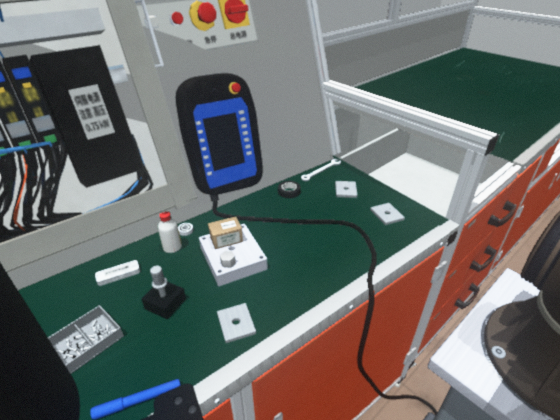

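The top view shows three plates at (192,262), (396,204) and (394,264), and the block near (235,202) with the carton (237,187) and hex (219,214) on it. The pin is at (155,203) in its stand, the bottle at (203,152), the tape roll at (347,162) and the spanner at (407,157). The scene view agrees with this.

```bash
cat > h.py <<'E'
import cv2,numpy as np
from scipy.spatial.transform import Rotation as Ro
from plant import r
def cam(n):
    p=r.camera_params(n); R=cv2.Rodrigues(p["rvec"])[0]; return p["mtx"],R,p["tvec"]
def w2p(n,P):
    K,R,t=cam(n); c=(R@np.asarray(P,float).T).T+t; q=(K@c.T).T; return q[:,:2]/q[:,2:]
def p2w(n,uv,z):
    K,R,t=cam(n); C=-R.T@t; d=R.T@np.linalg.inv(K)@np.array([*uv,1.]); return C+d*(z-C[2])/d[2]
def tool():
    s=r.get_state(); return s["tcp_pos"],Ro.from_euler("xyz",s["eef_rot"],degrees=True).as_matrix()
def wp2w(uv,z,T=None):
    p=r.camera_params("wrist");K=p["mtx"];M=p["mount"];t,R=T or tool()
    d=(np.array(uv,float)-K[:2,2])/K[0,0];a=np.hypot(*d);v=np.r_[d/a*np.sin(a),np.cos(a)] if a>0 else np.array([0,0,1.])
    v=R@M[:3,:3]@v;C=t+R@M[:3,3]; return C+v*(z-C[2])/v[2]
def shift(P,yaw=None,T=None):
    """tool-axes shift in mm to world P, and turn about tool z to world yaw of tool y... """
    t,R=T or tool(); return (R.T@(np.asarray(P)-t)*1000).round(1)
E
python3 - <<'E'
from h import *
for n,uv,z in [("plateA",(192,262),.008),("plateB",(396,204),.008),("plateC",(394,264),.008),("block",(235,202),.032),("pin top",(155,202),.096),("bottle",(198,148),.12),("tape",(347,162),.018),("spanner",(407,157),0.006),("carton",(237,187),.073),("hex",(219,214),.054),("bl1",(221,170),.032),("bl2",(265,183),.032),("bl3",(246,233),.032),("bl4",(204,222),.032),("white",(155,152),.01),("tray",(105,198),.02),("pen",(108,265),.01)]: print(n,p2w("top",uv,z).round(3))
print(w2p("top",[[0,0,0],[.19,.648,.246]]),[(-cam(n)[1].T@cam(n)[2]).round(2) for n in("top","scene")])
im=r.capture("top"); c=im[130:300,70:450]; cv2.imwrite("pics/t1.png",cv2.resize(c,None,fx=2.1,fy=2.1,interpolation=3)[:,:,::-1])
T=tool();cv2.imwrite("pics/w1.png",r.capture("wrist")[:,:,::-1])
E
```

```text
plateA [0.43  0.362 0.008]
plateB [ 0.58  -0.13   0.008]
plateC [ 0.435 -0.123  0.008]
block [0.574 0.26  0.032]
pin top [0.561 0.429 0.096]
bottle [0.68  0.334 0.12 ]
tape [ 0.681 -0.009  0.018]
spanner [ 0.699 -0.16   0.006]
carton [0.603 0.251 0.073]
hex [0.542 0.293 0.054]
bl1 [0.652 0.297 0.032]
bl2 [0.622 0.19  0.032]
bl3 [0.5   0.232 0.032]
bl4 [0.525 0.332 0.032]
white [0.699 0.468 0.01 ]
tray [0.58  0.578 0.02 ]
pen [0.419 0.562 0.01 ]
[[342.18321487 456.93758692]
 [-15.09317951 399.47129484]] [array([0.44, 0.13, 0.96]), array([0.05, 0.59, 0.6 ])]
```

View pics/w1.png

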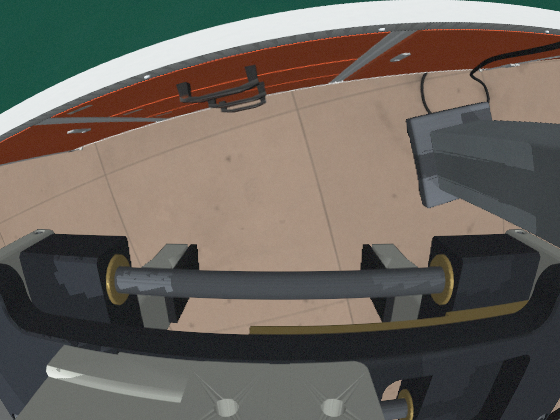

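View pics/t1.png

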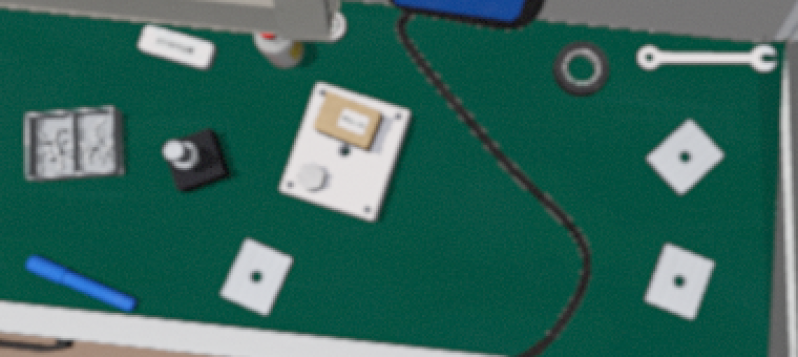

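The close crop confirms three plates (crop (256,276), (685,156), (679,281)), with the carton's long side across the block. The wrist view only shows the bench edge. Next I move over the block.

```bash
cat >> h.py <<'E'
def go(P,yaw,T=None):
    t,R=T or tool(); Rd=Ro.from_euler("xyz",[180,0,yaw],degrees=True).as_matrix()
    w=Ro.from_matrix(R.T@Rd).as_rotvec(); print("row",(R.T@(np.asarray(P)-t)*1000).round(1).tolist()+w.round(4).tolist(), "dist %.0f ang %.0f"%(np.linalg.norm(P-t)*1000,np.degrees(np.linalg.norm(w))))
def snap(name):
    T=tool(); im=r.capture("wrist"); cv2.imwrite(f"pics/{name}.png",im[:,:,::-1]); np.savez(f"pics/{name}.npz",t=T[0],R=T[1]); return im,T
def old(name): d=np.load(f"pics/{name}.npz"); return d["t"],d["R"]
E
python3 -c "
from h import *
go([.56,.27,.30],-105.4)"
```

```text
row [461.6, 258.3, -54.7, 0.0008, -0.0009, 1.5548] dist 532 ang 89
```

```bash
R='[462,258,-55,0,0,1.555]'; python3 -m pendant '[[0,0,-55,0,0,0],[462,258,-55,0,0,1.555],[462,258,-55,0,0,1.555],[462,258,-55,0,0,1.555],[462,258,-55,0,0,1.555],[462,258,-55,0,0,1.555],[462,258,-55,0,0,1.555],[462,258,-55,0,0,1.555],[462,258,-55,0,0,1.555],[462,258,-55,0,0,1.555],[462,258,-55,0,0,1.555],[462,258,-55,0,0,1.555],[462,258,-55,0,0,1.555],[462,258,-55,0,0,1.555],[462,258,-55,0,0,1.555]]'; python3 -c "
from h import *
snap('w2')"
```

```text
time_s: 2.08
tcp_pos: [0.5602, 0.2709, 0.3007]
eef_rot: [-180.0, 0.0, -105.4]
contact_force: [-0.7, -0.3, 1.2]
gripper_width: 0.0873
gripper_force: 0.0
```

View pics/w2.png

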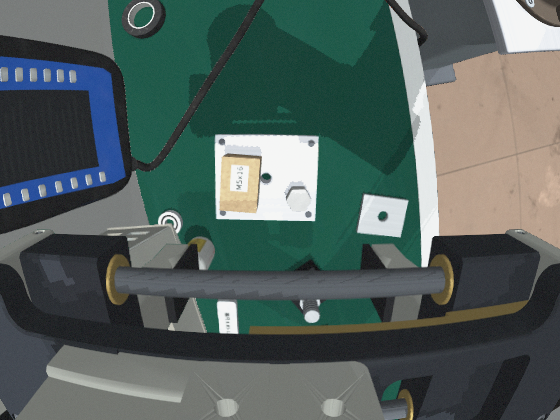

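```bash
python3 -c "
from h import *
im=cv2.imread('pics/w2.png')[120:240,200:420]
cv2.imwrite('pics/w2c.png',cv2.resize(im,None,fx=3.6,fy=3.6,interpolation=2))"
```

```text
(no output)
```

View pics/w2c.png

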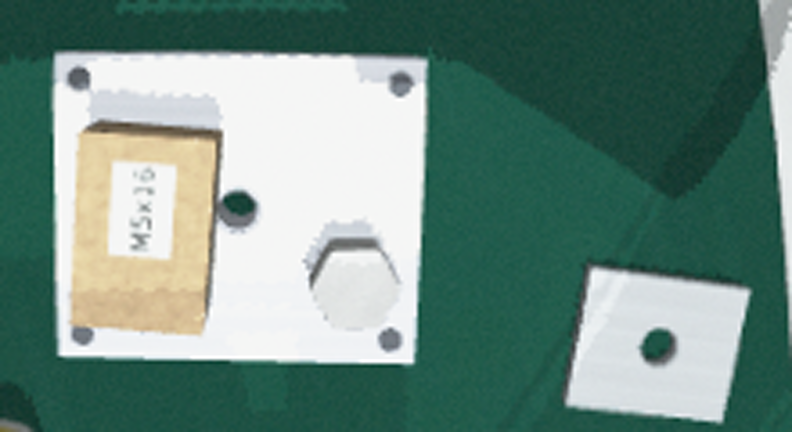

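The crop shows the carton top corners near (80,131), (220,130), (207,333) and (72,322). The hex top is centred near (355,287) with corners pointing left and right, and the block hole is at (238,209). Plate A's corners are (588,266), (750,288), (722,422) and (566,405).

```bash
python3 - <<'E'
from h import *
T=old('w2'); f=lambda u,v:((u+.5)/3.6+200-.5,(v+.5)/3.6+120-.5)
def show(n,pts,z):
    P=np.array([wp2w(f(*p),z,T)[:2] for p in pts]); m=P.mean(0); print(n,m.round(4),[(round(np.hypot(*d)*1e3,1),round(np.degrees(np.arctan2(d[1],d[0])),1)) for d in np.roll(P,-1,0)-P] if len(P)>1 else '')
show("block",[(54,53),(428,59),(413,363),(58,355)],.032)
show("hole",[(238,209)],.032)
show("carton",[(80,131),(220,130),(207,333),(72,322)],.073)
show("hex",[(312,284),(333,248),(378,246),(398,286),(380,326),(333,322)],.054)
show("plateA",[(588,266),(750,288),(722,422),(566,405)],.008)
show("plateAhole",[(658,346)],.008)
E
```

```text
block [0.5763 0.2621] [(np.float64(130.4), np.float64(163.4)), (np.float64(109.9), np.float64(73.1)), (np.float64(130.2), np.float64(-16.7)), (np.float64(109.8), np.float64(-106.8))]
hole [0.5758 0.262 ] 
carton [0.6033 0.2547] [(np.float64(44.5), np.float64(164.3)), (np.float64(66.1), np.float64(70.3)), (np.float64(44.6), np.float64(-20.2)), (np.float64(62.7), np.float64(-109.9))]
hex [0.5427 0.2946] [(np.float64(14.2), np.float64(-134.8)), (np.float64(15.2), np.float64(167.4)), (np.float64(15.5), np.float64(101.7)), (np.float64(15.2), np.float64(52.0)), (np.float64(16.2), np.float64(-20.4)), (np.float64(15.1), np.float64(-76.8))]
plateA [0.4321 0.361 ] [(np.float64(69.4), np.float64(157.9)), (np.float64(56.8), np.float64(68.3)), (np.float64(68.4), np.float64(-22.3)), (np.float64(56.6), np.float64(-110.6))]
plateAhole [0.4324 0.3607]
```

```bash
python3 -c "
from h import *
go([.6035,.2545,.13],-108.5)
go([.6035,.2545,.075],-108.5)"
```

```text
row [4.3, -46.0, 170.7, -0.0001, 0.0001, 0.0547] dist 177 ang 3
row [4.3, -46.0, 225.7, -0.0001, 0.0001, 0.0547] dist 230 ang 3
```

```bash
python3 -m pendant '[[4,-46,60,0,0,0.055],[4,-46,120,0,0,0.055],[4,-46,160,0,0,0.055],[4,-46,180,0,0,0.055],[4,-46,195,0,0,0.055],[4,-46,210,0,0,0.055],[4,-46,220,0,0,0.055],[4,-46,226,0,0,0.055],[4,-46,226,0,0,0.055],[4,-46,226,0,0,0.055]]' 66 20; python3 -m pendant '[[0,0,0,0,0,0],[0,0,0,0,0,0],[0,0,0,0,0,0],[0,0,0,0,0,0],[0,0,0,0,0,0],[0,0,0,0,0,0],[0,0,0,0,0,0],[0,0,-10,0,0,0],[0,0,-30,0,0,0],[0,0,-60,0,0,0],[0,0,-80,0,0,0],[0,0,-80,0,0,0]]' 35 20
python3 -c "
from h import *
snap('w3'); go([.46,.15,.12],-90); go([.46,.15,.046],-90)"
```

```text
time_s: 3.38
tcp_pos: [0.6042, 0.2545, 0.0752]
eef_rot: [-180.0, 0.0, -108.6]
contact_force: [0.0, 0.0, -0.1]
gripper_width: 0.0662
gripper_force: 0.0
time_s: 4.88
tcp_pos: [0.6044, 0.2548, 0.1563]
eef_rot: [-179.9, 0.1, -108.6]
contact_force: [0.6, -0.1, -3.0]
gripper_width: 0.0441
gripper_force: 19.9
row [144.7, 102.9, 34.6, -0.0001, 0.0009, -0.3243] dist 181 ang 19
row [144.8, 102.9, 108.6, -0.0001, 0.0009, -0.3243] dist 208 ang 19
```

```bash
python3 -m pendant '[[50,35,0,0,0,-0.1],[100,70,0,0,0,-0.2],[145,103,0,0,0,-0.324],[145,103,30,0,0,-0.324],[145,103,60,0,0,-0.324],[145,103,80,0,0,-0.324],[145,103,95,0,0,-0.324],[145,103,103,0,0,-0.324],[145,103,109,0,0,-0.324],[145,103,112.5,0,0,-0.324],[145,103,112.5,0,0,-0.324]]'; python3 -m pendant '[[0,0,0,0,0,0],[0,0,0,0,0,0],[0,0,0,0,0,0],[0,0,0,0,0,0],[0,0,-20,0,0,0],[0,0,-50,0,0,0],[0,0,-90,0,0,0],[0,0,-90,0,0,0]]' 66; python3 -c "
from h import *
for y in (-75,-15,-135): go([.5427,.2946,.13],y)"
```

```text
time_s: 6.3
tcp_pos: [0.4603, 0.1498, 0.0425]
eef_rot: [-180.0, 0.0, -90.0]
contact_force: [-0.7, 0.6, -0.7]
gripper_width: 0.0439
gripper_force: 19.9
time_s: 7.3
tcp_pos: [0.4617, 0.1508, 0.135]
eef_rot: [-179.7, 0.2, -90.0]
contact_force: [-1.0, 0.9, -0.4]
gripper_width: 0.0659
gripper_force: 0.0
row [-143.7, -81.0, 5.9, -0.0054, 0.0029, -0.2612] dist 165 ang 15
row [-143.7, -81.0, 5.9, -0.0065, -0.0002, -1.3084] dist 165 ang 75
row [-143.7, -81.0, 5.9, -0.0033, 0.0053, 0.786] dist 165 ang 45
```

```bash
python3 -m pendant '[[-50,-30,0,0,0,-0.1],[-100,-60,0,0,0,-0.2],[-144,-81,6,0,0,-0.261],[-144,-81,6,0,0,-0.261],[-144,-81,30,0,0,-0.261],[-144,-81,50,0,0,-0.261],[-144,-81,65,0,0,-0.261],[-144,-81,75,0,0,-0.261],[-144,-81,80,0,0,-0.261],[-144,-81,80,0,0,-0.261],[-144,-81,80,0,0,-0.261]]' 60; python3 -m pendant '[[0,0,0,0,0,0],[0,0,0,0,0,0],[0,0,0,0,0,0],[0,0,0,0,0,0],[0,0,0,0,0,0],[0,0,0,0,0,0],[0,0,0,0,0,0],[0,0,-10,0,0,0],[0,0,-30,0,0,0],[0,0,-60,0,0,0],[0,0,-80,0,0,0],[0,0,-80,0,0,0]]' 20 20
python3 -c "
from h import *
go([.43,.06,.135],-75); go([.43,.06,.023],-75)"
```

```text
time_s: 8.68
tcp_pos: [0.5413, 0.2939, 0.0526]
eef_rot: [-180.0, 0.0, -75.0]
contact_force: [0.1, -0.3, 0.6]
gripper_width: 0.0599
gripper_force: 0.0
time_s: 10.18
tcp_pos: [0.5418, 0.2944, 0.1343]
eef_rot: [-179.8, 0.1, -75.0]
contact_force: [0.5, 0.1, -1.6]
gripper_width: 0.0274
gripper_force: 20.0
row [197.5, 168.5, -1.6, -0.0033, 0.0018, -0.0006] dist 260 ang 0
row [197.7, 168.9, 110.4, -0.0033, 0.0018, -0.0006] dist 283 ang 0
```

```bash
python3 -m pendant '[[50,42,0,0,0,0],[100,85,0,0,0,0],[150,128,0,0,0,0],[197,168,0,0,0,0],[197,168,0,0,0,0],[197,168,40,0,0,0],[197,168,70,0,0,0],[197,168,90,0,0,0],[197,168,101,0,0,0],[197,168,108,0,0,0],[197,168,112,0,0,0],[197,168,112,0,0,0]]'; python3 -m pendant '[[0,0,0,0,0,0],[0,0,0,0,0,0],[0,0,0,0,0,0],[0,0,0,0,0,0],[0,0,-20,0,0,0],[0,0,-50,0,0,0],[0,0,-100,0,0,0],[0,0,-160,0,0,0],[0,0,-200,0,0,0],[0,0,-200,0,0,0]]' 60; python3 -c "
from h import *
go([.43,.36,.2],157.9);go([.43,.36,.2],-22)
cv2.imwrite('pics/t2.png',cv2.resize(r.capture('top')[130:300,70:450],None,fx=2.1,fy=2.1,interpolation=3)[:,:,::-1])
"
```

```text
time_s: 11.68
tcp_pos: [0.4299, 0.0602, 0.0203]
eef_rot: [-180.0, 0.0, -75.0]
contact_force: [-0.6, 0.1, 0.1]
gripper_width: 0.0275
gripper_force: 20.0
time_s: 12.92
tcp_pos: [0.4311, 0.0607, 0.2233]
eef_rot: [-179.6, 0.1, -75.0]
contact_force: [0.3, -0.3, -0.5]
gripper_width: 0.0601
gripper_force: 0.0
row [-289.4, -76.1, 24.3, -0.0019, 0.0083, 2.2179] dist 300 ang 127
row [-289.4, -76.1, 24.3, -0.0069, -0.0016, -0.9255] dist 300 ang 53
```

View pics/t2.png

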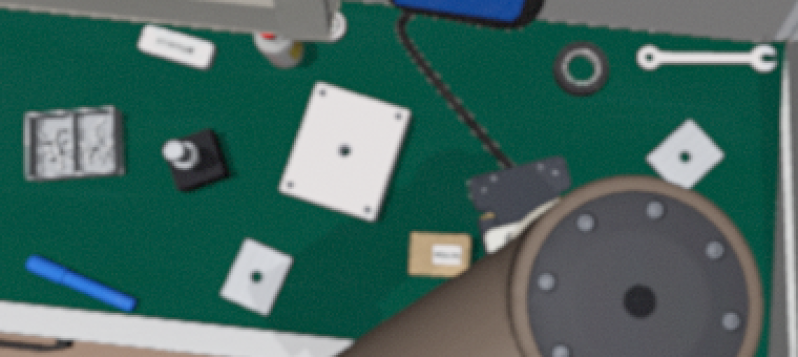

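Carton stands on the bench at crop (440,254), and the block is bare with its hole at (345,151). Next is the plate A close look.

```bash
cat >> h.py <<'E'
def ortho(im,T,c,z,half=.07,s=.25e-3):
    "rectified view of world plane z about c: cols along +X, rows along -Y"
    p=r.camera_params("wrist");K=p["mtx"];M=p["mount"];t,R=T;n=int(2*half/s)
    X,Y=np.meshgrid(c[0]-half+np.arange(n)*s,c[1]+half-np.arange(n)*s)
    P=np.stack([X,Y,np.full_like(X,z)],-1); Q=((P-t)@R-M[:3,3])@M[:3,:3]
    rr=np.hypot(Q[...,0],Q[...,1]); a=np.arctan2(rr,Q[...,2])*K[0,0]/np.maximum(rr,1e-9)
    return cv2.remap(im,(Q[...,0]*a+K[0,2]).astype(np.float32),(Q[...,1]*a+K[1,2]).astype(np.float32),cv2.INTER_LINEAR)
def plate(name,c,z,half=.06,thr=150,look=None):
    """rectangle and hole of bright plate near c -> centre (rect), hole, long-side yaw, size"""
    im=cv2.imread(f"pics/{name}.png");T=old(name);s=.25e-3
    o=cv2.GaussianBlur(ortho(im,T,c,z,half),(5,5),0); g=o.min(2); m=(g>thr).astype(np.uint8)
    cs,_=cv2.findContours(m,cv2.RETR_EXTERNAL,cv2.CHAIN_APPROX_NONE)
    k=max(cs,key=cv2.contourArea); (u,v),(w,h),a=cv2.minAreaRect(k)
    W=lambda u,v:np.array([c[0]-half+u*s,c[1]+half-v*s])
    yaw=-(a if w>h else a+90); yaw=(yaw+90)%180-90
    # dark hole nearest to the rectangle's centre
    hs,_=cv2.findContours(1-m,cv2.RETR_LIST,cv2.CHAIN_APPROX_NONE); b=None
    for q in hs:
        A=cv2.contourArea(q)*s*s*1e6
        if 60<A<350:
            e=cv2.minEnclosingCircle(q)[0]; d=np.hypot(e[0]-u,e[1]-v)*s
            if d<.012 and (b is None or d<b[0]): b=(d,W(*e),A)
    print(name,"rect",W(u,v).round(4),"size",round(max(w,h)*s*1e3,1),round(min(w,h)*s*1e3,1),"yaw",round(yaw,1),"hole",b and (b[1].round(4),round(b[2])))
    if look: cv2.imwrite(look,o)
    return W(u,v),yaw
E
python3 -m pendant '[[-60,-15,0,0,0,-0.18],[-120,-30,0,0,0,-0.36],[-180,-45,0,0,0,-0.54],[-240,-60,20,0,0,-0.72],[-289,-76,45,0,0,-0.9255],[-289,-76,65,0,0,-0.9255],[-289,-76,65,0,0,-0.9255],[-289,-76,65,0,0,-0.9255],[-289,-76,65,0,0,-0.9255]]' 70
python3 - <<'E'
from h import *
snap('w4')
plate('w4',[.432,.361],.008,look='pics/o4.png')
plate('w2',[.432,.361],.008)
for n in('w4',): plate(n,[.576,.262],.032,.1,look='pics/o4b.png')
E
```

```text
time_s: 14.1
tcp_pos: [0.4289, 0.3586, 0.1561]
eef_rot: [-179.9, -0.0, -22.1]
contact_force: [0.2, 0.6, 0.4]
gripper_width: 0.0695
gripper_force: 0.0
w4 rect [0.4112 0.3698] size 55.7 22.4 yaw 67.6 hole None
w2 rect [0.4321 0.3609] size 68.6 56.6 yaw -22.1 hole (array([0.4323, 0.3609]), 183)
w4 rect [0.55   0.2702] size 110.3 75.6 yaw 73.4 hole None
```

```bash
python3 - <<'E'
from h import *
for t in (80,100,120):plate('w4',[.432,.361],.008,thr=t)
a=cv2.imread('pics/o4.png');b=cv2.imread('pics/w4.png')
cv2.imwrite('pics/m4.png',np.hstack([cv2.resize(a,(300,300)),cv2.resize(b,(400,300))]))
E
```

```text
w4 rect [0.4321 0.3612] size 69.1 56.8 yaw -22.3 hole (array([0.4329, 0.3609]), 164)
w4 rect [0.432  0.3612] size 68.5 56.4 yaw -22.4 hole (array([0.4326, 0.361 ]), 192)
w4 rect [0.4129 0.3692] size 56.1 27.0 yaw 67.9 hole None
```

View pics/m4.png

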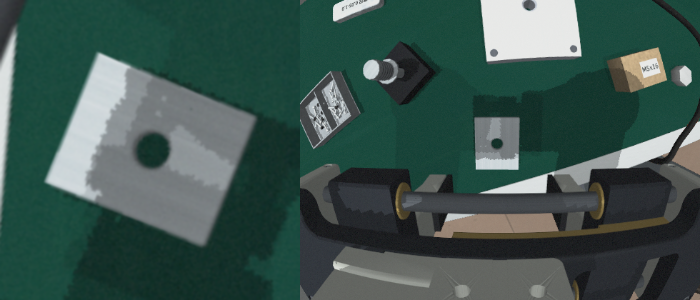

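Plate A, shadowed in part, has its hole at about (497,143) in this montage. It lies at (.432,.361), yaw -22.3°, and two views agree to 0.3 mm. Grasping.

```bash
python3 -c "
from h import *
go([.4321,.3611,.0215],-22.3)"
```

```text
row [2.0, -3.3, 134.6, -0.0018, -0.0004, 0.004] dist 135 ang 0
```

```bash
python3 -m pendant '[[2,-3.3,40,0,0,0.004],[2,-3.3,80,0,0,0.004],[2,-3.3,105,0,0,0.004],[2,-3.3,120,0,0,0.004],[2,-3.3,128,0,0,0.004],[2,-3.3,132,0,0,0.004],[2,-3.3,132,0,0,0.004],[2,-3.3,132,0,0,0.004],[2,-3.3,132,0,0,0.004]]' 70 30; python3 -c "
from h import *
go([.4321,.3611,.0215],-22.3);print(r.get_state()['tcp_pos'])"
```

```text
time_s: 15.28
tcp_pos: [0.4317, 0.3613, 0.0236]
eef_rot: [-180.0, -0.0, -22.2]
contact_force: [-0.1, 0.9, -0.5]
gripper_width: 0.0697
gripper_force: 0.0
row [0.5, 0.1, 2.1, -0.0009, -0.0002, 0.001] dist 2 ang 0
[0.43166076 0.36134637 0.02356243]
```

```bash
python3 -m pendant '[[0,0,2,0,0,0],[0,0,2,0,0,0],[0,0,2,0,0,0],[0,0,2,0,0,0],[0,0,2,0,0,0],[0,0,2,0,0,0],[0,0,2,0,0,0],[0,0,2,0,0,0]]' 45 30;python3 -m pendant '[[0,0,-10,0,0,0],[0,0,-30,0,0,0],[0,0,-60,0,0,0],[0,0,-80,0,0,0],[0,0,-80,0,0,0],[0,0,-80,0,0,0]]';  python3 -c "
from h import *
go([.5758,.262,.0995],-16.7);print(r.get_state()['tcp_pos'])"
```

```text
time_s: 16.27
tcp_pos: [0.4314, 0.361, 0.021]
eef_rot: [180.0, 0.0, -22.3]
contact_force: [0.2, 0.2, -2.0]
gripper_width: 0.0557
gripper_force: 30.0
time_s: 17.02
tcp_pos: [0.4312, 0.3607, 0.1007]
eef_rot: [180.0, 0.0, -22.3]
contact_force: [-0.1, 0.0, -1.5]
gripper_width: 0.0554
gripper_force: 30.0
row [171.3, 36.6, 1.2, 0.0004, 0.0004, -0.0971] dist 175 ang 6
[0.43116617 0.3607217  0.1007041 ]
```

```bash
python3 -m pendant '[[50,11,0,0,0,-0.03],[100,22,0,0,0,-0.06],[150,33,0,0,0,-0.09],[170.5,36.6,0,0,0,-0.097],[170.5,36.6,0,0,0,-0.097],[170.5,36.6,20,0,0,-0.097],[170.5,36.6,35,0,0,-0.097],[170.5,36.6,43,0,0,-0.097],[170.5,36.6,43,0,0,-0.097],[170.5,36.6,43,0,0,-0.097],[170.5,36.6,43,0,0,-0.097]]';  python3 -c "
from h import *
go([.5752,.2622,.053],-16.7);print(r.get_state()['tcp_pos'])"
```

```text
time_s: 18.4
tcp_pos: [0.5758, 0.263, 0.0588]
eef_rot: [-179.9, -0.0, -16.7]
contact_force: [1.1, -0.1, -2.5]
gripper_width: 0.0553
gripper_force: 30.0
row [-0.3, 0.9, 5.8, -0.0009, -0.0007, 0.0004] dist 6 ang 0
[0.57575247 0.2629719  0.0587877 ]
```

```bash
python3 -m pendant '[[-0.3,0.8,2,0,0,0],[-0.3,0.8,4,0,0,0],[-0.3,0.8,5.4,0,0,0],[-0.3,0.8,5.8,0,0,0],[-0.3,0.8,5.8,0,0,0],[-0.3,0.8,5.8,0,0,0]]';python3 -m pendant '[[0,0,0,0,0,0],[0,0,0,0,0,0],[0,0,0,0,0,0],[0,0,0,0,0,0],[0,0,-3,0,0,0],[0,0,-20,0,0,0],[0,0,-60,0,0,0],[0,0,-110,0,0,0],[0,0,-150,0,0,0],[0,0,-150,0,0,0],[0,0,-150,0,0,0]]' 70;  python3 - <<'E'
from h import *
snap('w5')
for t in (80,100,120):plate('w5',[.5758,.262],.040,half=.05,thr=t,look='pics/o5.png')
print(r.get_state()['tcp_pos'])
go([.57,-.13,.2],-100)
E
```

```text
time_s: 19.15
tcp_pos: [0.5749, 0.2619, 0.0529]
eef_rot: [180.0, -0.0, -16.7]
contact_force: [-3.9, -0.1, 6.0]
gripper_width: 0.0553
gripper_force: 30.0
time_s: 20.52
tcp_pos: [0.5747, 0.2619, 0.203]
eef_rot: [-179.9, -0.0, -16.7]
contact_force: [0.0, -0.4, -0.3]
gripper_width: 0.07
gripper_force: 0.0
w5 rect [0.5757 0.2621] size 99.8 99.8 yaw 0.0 hole None
w5 rect [0.5757 0.2621] size 99.8 99.8 yaw 0.0 hole None
w5 rect [0.5757 0.2621] size 99.8 99.8 yaw 0.0 hole (array([0.5777, 0.2616]), 107)
[0.57449699 0.26171618 0.20216738]
row [108.3, 376.5, 2.2, 0.0005, 0.0002, 1.4539] dist 392 ang 83
```

```bash
python3 -c "
from h import *
a=cv2.imread('pics/o5.png');b=cv2.imread('pics/w5.png')
cv2.imwrite('pics/m5.png',np.hstack([a,cv2.resize(b,(400,300),interpolation=3)] if a.shape[0]==300 else [cv2.resize(a,(300,300)),cv2.resize(b,(400,300))]))"
```

```text
(no output)
```

View pics/m5.png

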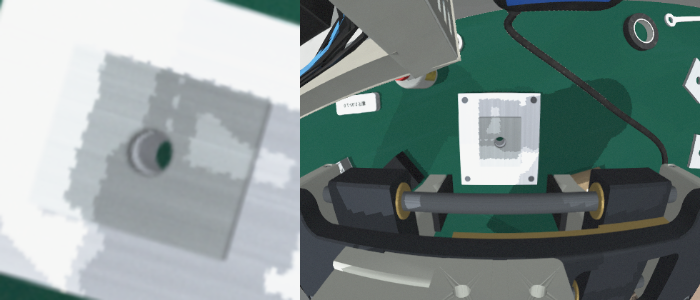

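The plate sits flat on the block with its hole at montage (150,152), within a millimetre of the aimed point. Next, look at the two right-hand plates.

```bash
python3 -c "
from h import *
go([.51,-.125,.25],-20)"
```

```text
row [49.3, 389.0, -47.8, 0.0002, 0.0005, 0.0576] dist 395 ang 3
```

```bash
python3 -m pendant '[[0,0,-48,0,0,0],[7,55,-48,0,0,0],[14,110,-48,0,0,0],[21,165,-48,0,0,0.05],[28,220,-48,0,0,0.05],[35,275,-48,0,0,0.05],[42,330,-48,0,0,0.05],[49,389,-48,0,0,0.058],[49,389,-48,0,0,0.058],[49,389,-48,0,0,0.058],[49,389,-48,0,0,0.058]]';  python3 - <<'E'
from h import *
snap('w6')
for c in ([.58,-.13],[.435,-.123]):
  for t in (80,100,130):plate('w6',c,.008,half=.055,thr=t)
E
```

```text
time_s: 21.95
tcp_pos: [0.5103, -0.1238, 0.2499]
eef_rot: [180.0, 0.0, -19.9]
contact_force: [-0.1, -0.4, 0.8]
gripper_width: 0.0702
gripper_force: 0.0
w6 rect [ 0.5803 -0.1315] size 69.7 57.4 yaw -46.9 hole (array([ 0.5799, -0.1317]), 149)
w6 rect [ 0.5802 -0.1314] size 69.3 57.0 yaw -47.0 hole (array([ 0.5798, -0.1316]), 163)
w6 rect [ 0.5804 -0.1314] size 68.6 56.4 yaw -47.2 hole (array([ 0.5795, -0.132 ]), 189)
w6 rect [ 0.437  -0.1225] size 70.2 56.9 yaw -21.1 hole (array([ 0.4377, -0.1225]), 143)
w6 rect [ 0.4368 -0.1224] size 69.0 56.2 yaw -21.1 hole (array([ 0.4372, -0.1224]), 169)
w6 rect [ 0.4368 -0.1223] size 67.5 55.0 yaw -21.3 hole (array([ 0.4368, -0.1224]), 213)
```

```bash
python3 -c "
from h import *
go([.5802,-.1315,.024],-47)"
```

```text
row [68.4, -16.5, 225.9, 0.0003, 0.0005, 0.4726] dist 237 ang 27
```

```bash
python3 -m pendant '[[30,-8,50,0,0,0.15],[60,-14,100,0,0,0.3],[68.4,-16.5,150,0,0,0.4726],[68.4,-16.5,185,0,0,0.4726],[68.4,-16.5,205,0,0,0.4726],[68.4,-16.5,217,0,0,0.4726],[68.4,-16.5,224,0,0,0.4726],[68.4,-16.5,224,0,0,0.4726],[68.4,-16.5,224,0,0,0.4726],[68.4,-16.5,224,0,0,0.4726]]' 72; python3 -c "
from h import *
go([.5802,-.1315,.0215],-47)"
```

```text
time_s: 23.25
tcp_pos: [0.5805, -0.1326, 0.0271]
eef_rot: [-179.9, -0.1, -47.1]
contact_force: [0.2, -0.1, -0.0]
gripper_width: 0.0722
gripper_force: 0.0
row [-1.0, -0.5, 5.6, -0.001, -0.0009, -0.0016] dist 6 ang 0
```

```bash
python3 -m pendant '[[-1,-0.5,3,0,0,0],[-1,-0.5,5.4,0,0,0],[-1,-0.5,5.4,0,0,0],[-1,-0.5,5.4,0,0,0]]'; python3 -m pendant '[[0,0,0,0,0,0],[0,0,0,0,0,0],[0,0,0,0,0,0],[0,0,0,0,0,0],[0,0,0,0,0,0],[0,0,0,0,0,0]]' 45 30;python3 -m pendant '[[0,0,-10,0,0,0],[0,0,-30,0,0,0],[0,0,-60,0,0,0],[0,0,-100,0,0,0],[0,0,-130,0,0,0],[0,0,-130,0,0,0],[0,0,-130,0,0,0]]';  python3 -c "
from h import *
go([.5758,.262,.15],-16.7)"
```

```text
time_s: 23.75
tcp_pos: [0.5798, -0.1315, 0.0208]
eef_rot: [180.0, 0.0, -47.1]
contact_force: [-0.7, -0.2, -0.3]
gripper_width: 0.0722
gripper_force: 0.0
time_s: 24.5
tcp_pos: [0.5799, -0.1315, 0.0209]
eef_rot: [-180.0, -0.0, -47.1]
contact_force: [-0.5, 0.7, 0.4]
gripper_width: 0.0554
gripper_force: 30.0
time_s: 25.38
tcp_pos: [0.579, -0.1314, 0.1504]
eef_rot: [180.0, 0.1, -47.1]
contact_force: [0.2, 0.9, -1.7]
gripper_width: 0.0555
gripper_force: 30.0
row [-290.5, -265.4, 0.6, 0.0001, 0.001, -0.5308] dist 393 ang 30
```

```bash
python3 -m pendant '[[-40,-37,0,0,0,-0.07],[-80,-74,0,0,0,-0.14],[-120,-110,0,0,0,-0.21],[-160,-147,0,0,0,-0.3],[-200,-183,0,0,0,-0.4],[-240,-220,0,0,0,-0.45],[-270,-250,0,0,0,-0.53],[-290.5,-265.4,0,0,0,-0.53],[-290.5,-265.4,0,0,0,-0.53],[-290.5,-265.4,30,0,0,-0.53],[-290.5,-265.4,60,0,0,-0.53],[-290.5,-265.4,78,0,0,-0.53],[-290.5,-265.4,83,0,0,-0.53],[-290.5,-265.4,83,0,0,-0.53],[-290.5,-265.4,83,0,0,-0.53]]';  python3 -c "
from h import *
go([.5756,.262,.061],-16.7)"
```

```text
time_s: 27.25
tcp_pos: [0.577, 0.2623, 0.069]
eef_rot: [-179.9, -0.1, -16.7]
contact_force: [-0.5, -0.2, -1.0]
gripper_width: 0.0553
gripper_force: 30.0
row [-1.3, 0.7, 8.0, -0.0014, -0.0011, -0.0005] dist 8 ang 0
```

```bash
python3 -m pendant '[[-1.2,0.6,3,0,0,0],[-1.2,0.6,5,0,0,0],[-1.2,0.6,5,0,0,0],[-1.2,0.6,5,0,0,0]]'; python3 -c "
from h import *
go([.5756,.262,.061],-16.7)"
```

```text
time_s: 27.75
tcp_pos: [0.5751, 0.2617, 0.0629]
eef_rot: [-180.0, -0.0, -16.7]
contact_force: [-0.5, -0.0, -1.3]
gripper_width: 0.0556
gripper_force: 30.0
row [0.4, -0.4, 1.9, -0.0, -0.0, -0.0004] dist 2 ang 0
```

```bash
python3 -m pendant '[[0.4,-0.4,1,0,0,0],[0.4,-0.4,2,0,0,0],[0.4,-0.4,2,0,0,0],[0.4,-0.4,2,0,0,0]]';python3 -m pendant '[[0,0,0,0,0,0],[0,0,0,0,0,0],[0,0,0,0,0,0],[0,0,0,0,0,0],[0,0,-3,0,0,0],[0,0,-20,0,0,0],[0,0,-60,0,0,0],[0,0,-110,0,0,0],[0,0,-150,0,0,0],[0,0,-150,0,0,0],[0,0,-150,0,0,0]]' 72;  python3 - <<'E'
from h import *
im,T=snap('w7')
cv2.imwrite('pics/o7.png',ortho(im,T,[.5758,.262],.048,half=.05,s=.2e-3))
go([.44,-.12,.2],-21)
E
```

```text
time_s: 28.25
tcp_pos: [0.5756, 0.262, 0.0609]
eef_rot: [-180.0, -0.0, -16.7]
contact_force: [0.3, -0.3, -1.1]
gripper_width: 0.0555
gripper_force: 30.0
time_s: 29.62
tcp_pos: [0.5753, 0.2619, 0.2117]
eef_rot: [-179.9, -0.0, -16.7]
contact_force: [0.9, 0.1, -0.4]
gripper_width: 0.0722
gripper_force: 0.0
row [-19.5, 404.4, 10.9, 0.0003, 0.0005, 0.0745] dist 405 ang 4
```

View pics/o7.png

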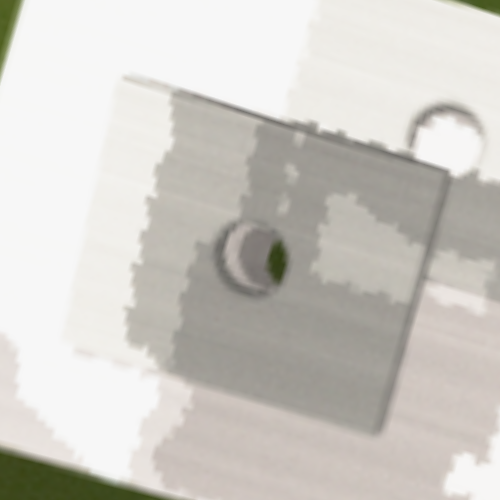

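The rectified view shows a ring at (447,145), about 45 mm from the stack hole at (250,258). The first plate may have been knocked aside, so I look at the raw picture.

```bash
python3 -c "
from h import *
im,T=snap('w8')
g=im[80:270,180:400,::-1].astype(float); g=255*(g/255)**1.8
cv2.imwrite('pics/m8.png',cv2.resize(g.astype(np.uint8),None,fx=3.1,fy=3.1,interpolation=3))"
```

```text
(no output)
```

View pics/m8.png

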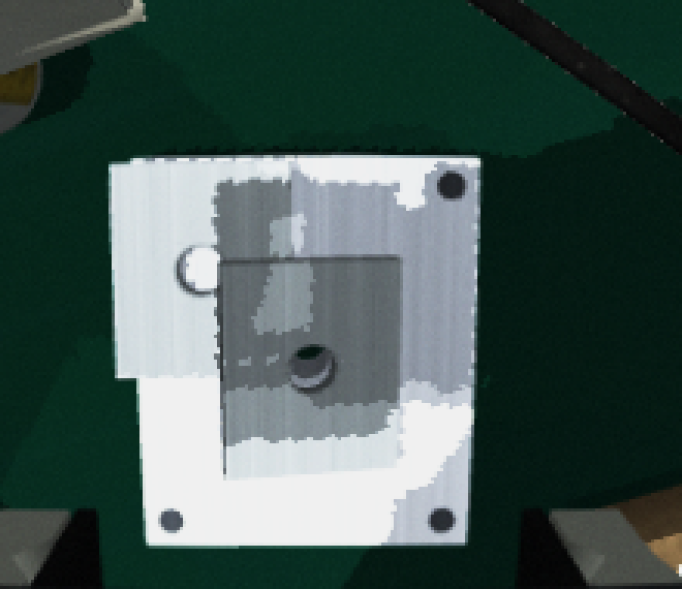

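Plate A was knocked while I was away. It now overhangs the block's upper-left edge with its hole at crop (198,270), and plate B rests tilted on it with its hole at (310,367). I'll lift B by its ends, clear of A, park it on the bench, reseat A and then restack B.

```bash
python3 -c "
from h import *
go([.5735,.2527,.12],-106.7);go([.5735,.2527,.0535],-106.7)"
```

```text
row [1.2, 8.9, 90.3, 0.0016, -0.0002, 1.5703] dist 91 ang 90
row [1.2, 8.8, 156.8, 0.0016, -0.0002, 1.5703] dist 157 ang 90
```

```bash
python3 -m pendant '[[1,9,0,0,0,0.17],[1,9,0,0,0,0.34],[1,9,0,0,0,0.51],[1,9,0,0,0,0.68],[1,9,0,0,0,0.85],[1,9,0,0,0,1.02],[1,9,0,0,0,1.19],[1,9,0,0,0,1.36],[1,9,0,0,0,1.57],[1,9,40,0,0,1.57],[1,9,80,0,0,1.57],[1,9,80,0,0,1.57],[1,9,80,0,0,1.57]]' 84 20; python3 -c "
from h import *
snap('w9')
go([.5735,.2527,.0535],-106.7)
c=cv2.imread('pics/w9.png')[40:300,150:420]
cv2.imwrite('pics/m9.png',cv2.resize((255*(c/255.)**1.8).astype(np.uint8),None,fx=2.2,fy=2.2,interpolation=3))"
```

```text
time_s: 31.35
tcp_pos: [0.5746, 0.2533, 0.1318]
eef_rot: [-180.0, -0.0, -106.7]
contact_force: [0.4, 0.1, 0.5]
gripper_width: 0.0839
gripper_force: 0.0
row [1.3, 1.1, 78.9, -0.0015, 0.0012, 0.0009] dist 79 ang 0
```

View pics/m9.png

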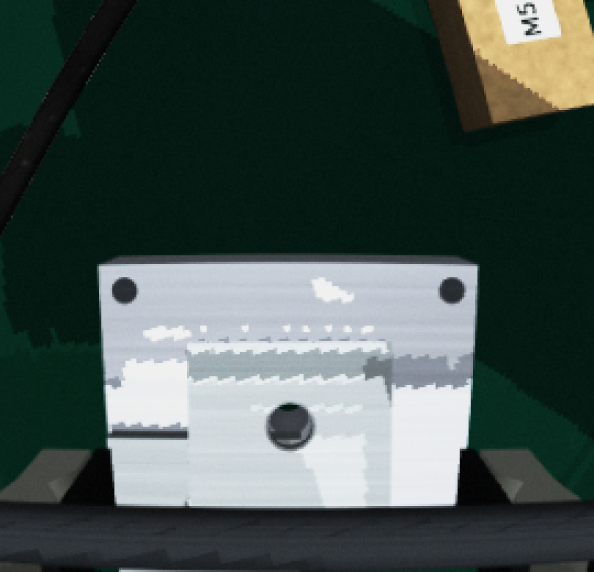

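Plate B's low side lies on the block, with its ends at crop columns 187 and 391, centred under the gripper. Descending.

```bash
python3 -m pendant '[[1.2,1,30,0,0,0],[1.2,1,55,0,0,0],[1.2,1,68,0,0,0],[1.2,1,75,0,0,0],[1.2,1,78.5,0,0,0],[1.2,1,78.5,0,0,0],[1.2,1,78.5,0,0,0]]' 84 20; python3 -m pendant '[[0,0,0,0,0,0],[0,0,0,0,0,0],[0,0,0,0,0,0],[0,0,0,0,0,0],[0,0,0,0,0,0],[0,0,0,0,0,0]]' 60 25; python3 -m pendant '[[0,0,-4,0,0,0],[0,0,-10,0,0,0],[0,0,-25,0,0,0],[0,0,-50,0,0,0],[0,0,-70,0,0,0],[0,0,-70,0,0,0],[0,0,-70,0,0,0]]'
python3 -c "
from h import *
go([.43,.36,.12],-106.7)"
```

```text
time_s: 32.28
tcp_pos: [0.5729, 0.2524, 0.053]
eef_rot: [-180.0, 0.0, -106.7]
contact_force: [-0.4, 0.2, -0.3]
gripper_width: 0.0841
gripper_force: 0.0
time_s: 33.02
tcp_pos: [0.5727, 0.2522, 0.0525]
eef_rot: [-180.0, 0.0, -106.7]
contact_force: [-0.9, -0.6, 2.2]
gripper_width: 0.0678
gripper_force: 25.0
time_s: 33.9
tcp_pos: [0.5722, 0.252, 0.122]
eef_rot: [180.0, -0.0, -106.7]
contact_force: [0.6, -0.2, -2.6]
gripper_width: 0.0677
gripper_force: 25.0
row [-62.6, 167.2, 2.1, 0.0005, -0.0001, 0.0001] dist 179 ang 0
```

```bash
python3 -m pendant '[[-20,50,0,0,0,0],[-40,105,0,0,0,0],[-62,160,0,0,0,0],[-62,167,0,0,0,0],[-62,167,30,0,0,0],[-62,167,60,0,0,0],[-62,167,80,0,0,0],[-62,167,88,0,0,0],[-62,167,92,0,0,0],[-62,167,96,0,0,0],[-62,167,98,0,0,0],[-62,167,98,0,0,0]]'; python3 -m pendant '[[0,0,0,0,0,0],[0,0,0,0,0,0],[0,0,0,0,0,0],[0,0,0,0,0,0],[0,0,-20,0,0,0],[0,0,-60,0,0,0],[0,0,-110,0,0,0],[0,0,-110,0,0,0]]' 84
python3 - <<'E'
from h import *
snap('w10')
for t in (80,100,120): plate('w10',[.43,.36],.008,thr=t)
go([.56,.27,.22],-106.7)
E
```

```text
time_s: 35.4
tcp_pos: [0.4305, 0.3597, 0.0246]
eef_rot: [-180.0, 0.0, -106.7]
contact_force: [0.4, 0.2, -2.4]
gripper_width: 0.0678
gripper_force: 25.0
time_s: 36.4
tcp_pos: [0.432, 0.3616, 0.1386]
eef_rot: [-179.8, 0.4, -106.6]
contact_force: [0.2, -0.1, -0.4]
gripper_width: 0.0844
gripper_force: 0.0
w10 rect [0.4332 0.3687] size 69.0 57.5 yaw -16.9 hole (array([0.4332, 0.3682]), 146)
w10 rect [0.4333 0.3688] size 68.5 57.1 yaw -16.9 hole (array([0.4332, 0.3684]), 162)
w10 rect [0.4332 0.3688] size 68.2 56.7 yaw -16.8 hole (array([0.4331, 0.3685]), 175)
row [49.3, -149.6, -83.7, -0.001, 0.0042, 0.0004] dist 178 ang 0
```

```bash
python3 -m pendant '[[16,-50,-40,0,0,0],[32,-100,-80,0,0,0],[49,-149,-84,0,0,0],[49,-149,-84,0,0,0],[49,-149,-84,0,0,0],[49,-149,-84,0,0,0]]'; cat >> h.py <<'E'
def circ(name,c,z,rad=.0075,half=.03,s=.2e-3):
    o=ortho(cv2.imread(f"pics/{name}.png"),old(name),c,z,half,s)
    g=cv2.createCLAHE(3,(4,4)).apply(cv2.cvtColor(o,cv2.COLOR_BGR2GRAY))
    q=cv2.HoughCircles(g,cv2.HOUGH_GRADIENT_ALT,1.5,20,param1=120,param2=.5,minRadius=int(rad/s*.85),maxRadius=int(rad/s*1.15))
    for u,v,R in (q[0] if q is not None else []): print(name,"circle",(c[0]-half+u*s).round(4),(c[1]+half-v*s).round(4),"r",(R*s*1e3).round(1))
E
python3 - <<'E'
from h import *
T8=old('w8'); f=lambda u,v:(180+u/3.1,80+v/3.1)
for p in [(198,270),(110,163),(118,378),(290,160),(290,378)]: print(p,wp2w(f(*p),.040,T8).round(4))
snap('w11')
for n in('w8','w11'): circ(n,[.615,.283],.040)
for n in('w11','w2','w8'): circ(n,[.576,.262],.032,.008)
print(r.get_state()['tcp_pos'])
E
```

```text
time_s: 37.2
tcp_pos: [0.5581, 0.2702, 0.2174]
eef_rot: [179.9, -0.1, -106.6]
contact_force: [0.9, 0.8, -0.4]
gripper_width: 0.0846
gripper_force: 0.0
(198, 270) [0.6142 0.2856 0.04  ]
(110, 163) [0.6544 0.3016 0.04  ]
(118, 378) [0.589 0.321 0.04 ]
(290, 160) [0.6384 0.2484 0.04  ]
(290, 378) [0.573  0.2683 0.04  ]
w8 circle 0.6144 0.2854 r 7.5
w11 circle 0.6144 0.286 r 7.6
w11 circle 0.5763 0.262 r 8.0
w2 circle 0.5754 0.2623 r 8.0
w8 circle 0.5724 0.2617 r 8.1
[0.55815971 0.27041929 0.2177109 ]
```

```bash
python3 - <<'E'
from h import *
def ray_top(n,uv): a=p2w(n,uv,0);b=p2w(n,uv,.3);return a,(b-a)/np.linalg.norm(b-a)
def ray_w(n,uv): T=old(n);a=wp2w(uv,0,T);b=wp2w(uv,.3,T);return a,(b-a)/np.linalg.norm(b-a)
def tri(rs):
    A=sum(np.eye(3)-np.outer(d,d) for a,d in rs);b=sum((np.eye(3)-np.outer(d,d))@a for a,d in rs);return np.linalg.solve(A,b).round(3)
print("corner",tri([ray_top("top",(232,147)),ray_w('w5',(224,81))]))
print("corner w8",tri([ray_top("top",(232,147)),ray_w('w8',(180+142/3.1,80+8/3.1))]))
print("bottle base",p2w("scene",(170,249),0).round(3),"top",p2w("scene",(166,213),.126).round(3),"top cam cap",p2w("top",(196,147),.12).round(3))
E
```

```text
corner [0.688 0.267 0.099]
corner w8 [0.688 0.267 0.098]
bottle base [0.698 0.351 0.   ] top [0.663 0.355 0.126] top cam cap [0.682 0.339 0.12 ]
```

The cabinet corner at (.688,.267,.10) and the bottle leave no room for a straight-down grip on plate A. I'll grip it 15 mm nearer the robot, with the gripper tilted back 15°.

```bash
cat >> h.py <<'E'
def got(P,yaw,tilt,T=None):
    t,R=T or tool(); Rd=Ro.from_euler("xyz",[180,0,yaw],degrees=True).as_matrix()@Ro.from_euler("y",tilt,degrees=True).as_matrix()
    w=Ro.from_matrix(R.T@Rd).as_rotvec(); print("rowt",(R.T@(np.asarray(P)-t)*1000).round(1).tolist()+w.round(4).tolist())
E
python3 -c "
from h import *
go([.59,.285,.16],-16.7);got([.59,.285,.16],-16.7,15)"
```

```text
row [-23.1, -26.4, 57.7, 0.0012, -0.0001, -1.569] dist 68 ang 90
rowt [-23.1, -26.4, 57.7, 0.2065, 0.2055, -1.5591]
```

```bash
python3 -m pendant '[[-10,0,20,0,0,-0.17],[-20,0,20,0,0,-0.34],[-20,0,20,0,0,-0.51],[-20,0,20,0,0,-0.68],[-20,0,20,0,0,-0.85],[-20,0,20,0,0,-1.02],[-20,0,20,0,0,-1.19],[-20,0,20,0,0,-1.36],[-20,0,20,0,0,-1.569],[-20,0,20,0,0,-1.569]]' 72 40; python3 -c "
from h import *
print(r.get_state()['tcp_pos']);got([.575,.29,.15],-16.7,15);got([.6,.29,.12],-16.7,15);got([.6,.29,.058],-16.7,15)"
```

```text
time_s: 38.5
tcp_pos: [0.5641, 0.2897, 0.1983]
eef_rot: [180.0, 0.0, -16.7]
contact_force: [0.4, -0.2, -0.4]
gripper_width: 0.0722
gripper_force: 0.0
[0.56412177 0.28970879 0.19825158]
rowt [10.3, -3.4, 48.2, 0.0001, 0.2619, -0.0001]
rowt [34.3, -10.6, 78.2, 0.0001, 0.2619, -0.0001]
rowt [34.3, -10.6, 140.2, 0.0001, 0.2619, -0.0001]
```

```bash
python3 -m pendant '[[0,-3,20,0,0.13,0],[10,-3,48,0,0.262,0],[10,-3,48,0,0.262,0],[34,-10,78,0,0.262,0],[34,-10.5,100,0,0.262,0],[34,-10.5,120,0,0.262,0],[34,-10.5,132,0,0.262,0],[34,-10.5,138,0,0.262,0],[34,-10.5,138,0,0.262,0],[34,-10.5,138,0,0.262,0]]'; python3 -c "
from h import *
got([.6,.29,.0548],-16.7,15)"
```

```text
time_s: 39.75
tcp_pos: [0.6008, 0.2897, 0.0613]
eef_rot: [-179.9, -15.0, -16.8]
contact_force: [-0.5, -0.7, 1.5]
gripper_width: 0.0721
gripper_force: 0.0
rowt [-2.5, -0.1, 6.0, -0.0007, -0.0008, -0.0018]
```

```bash
python3 -m pendant '[[-1,0,2,0,0,0],[-2,0,5,0,0,0],[-2.5,0,6,0,0,0],[-2.5,0,6,0,0,0]]'; python3 -m pendant '[[0,0,0,0,0,0],[0,0,0,0,0,0],[0,0,0,0,0,0],[0,0,0,0,0,0],[0,0,0,0,0,0],[0,0,0,0,0,0],[0,0,0,0,0,0]]' 45 40;python3 -c "
from h import *
t,R=tool();print(t);d=np.array([.6144-t[0],.2857-t[1]]);print('plate rel',d, 'along x',d@[.958,-.287],'y',d@[.287,.958])
for z in(.058,.055):got([.5614,.2664,z],-16.7,15)"
```

```text
time_s: 40.25
tcp_pos: [0.5995, 0.2893, 0.0538]
eef_rot: [180.0, -15.0, -16.8]
contact_force: [-0.0, 0.5, -0.1]
gripper_width: 0.0718
gripper_force: 0.0
time_s: 41.12
tcp_pos: [0.5996, 0.2895, 0.054]
eef_rot: [-180.0, -15.0, -16.8]
contact_force: [0.1, -0.4, 0.5]
gripper_width: 0.0549
gripper_force: 40.0
[0.59963049 0.28947669 0.05397343]
plate rel [ 0.01476951 -0.00377669] along x 0.015233102142955911 y 0.000620781336286154
rowt [-27.9, 33.1, -11.6, 0.0003, -0.0003, -0.0014]
rowt [-28.7, 33.1, -8.7, 0.0003, -0.0003, -0.0014]
```

```bash
python3 -m pendant '[[0.8,0,-3,0,0,0],[-8,10,-6,0,0,0],[-18,22,-9,0,0,0],[-28,33.1,-11.6,0,0,0],[-28,33.1,-11.6,0,0,0],[-28,33.1,-11.6,0,0,0]]'; python3 -c "
from h import *
print(r.get_state()['tcp_pos'])
got([.5612,.2665,.0543],-16.7,15)"
```

```text
time_s: 41.88
tcp_pos: [0.5613, 0.2666, 0.0581]
eef_rot: [-180.0, -15.0, -16.8]
contact_force: [0.8, 0.5, -2.4]
gripper_width: 0.055
gripper_force: 40.0
[0.5613152  0.26662737 0.058118  ]
rowt [-1.1, 0.2, 3.7, -0.0002, -0.0004, -0.0012]
```

Lower, release, back off, straighten and measure the hole.

```bash
python3 -m pendant '[[-0.5,0.2,1.8,0,0,0],[-1.1,0.2,3.8,0,0,0],[-1.1,0.2,3.8,0,0,0],[-1.1,0.2,3.8,0,0,0]]'; python3 -m pendant '[[0,0,0,0,0,0],[0,0,0,0,0,0],[0,0,0,0,0,0],[0,0,0,0,0,0],[5,0,-18.5,0,0,0],[15,0,-55,0,0,0],[30,0,-100,0,0,0],[30,0,-110,0,-0.13,0],[30,0,-130,0,-0.262,0],[30,0,-130,0,-0.262,0],[30,0,-130,0,-0.262,0]]' 72; python3 -c "
from h import *
im,T=snap('w12');print(T[0])
circ('w12',[.5758,.262],.040)
o=ortho(im,T,[.5758,.262],.040,.06,.24e-3);cv2.imwrite('pics/o12.png',o[:,:,::-1])
plate('w12',[.4332,.3687],.008,thr=100)
go([.4332,.3687,.12],-16.8)
"
```

```text
time_s: 42.38
tcp_pos: [0.5614, 0.2665, 0.054]
eef_rot: [-180.0, -15.0, -16.8]
contact_force: [0.1, 0.0, 0.3]
gripper_width: 0.055
gripper_force: 40.0
time_s: 43.75
tcp_pos: [0.5564, 0.2669, 0.1863]
eef_rot: [179.9, -0.0, -16.8]
contact_force: [-0.6, 0.0, -0.8]
gripper_width: 0.072
gripper_force: 0.0
[0.55639385 0.26686355 0.18630787]
w12 circle 0.5761 0.262 r 7.6
w12 circle 0.5986 0.2428 r 7.5
w12 rect [0.4392 0.3673] size 57.3 49.3 yaw 73.3 hole None
row [-146.9, -62.3, 65.8, 0.0021, -0.0002, 0.0] dist 173 ang 0
```

View pics/o12.png

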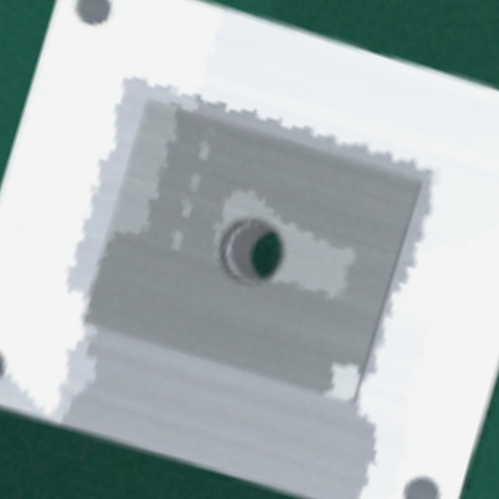

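Plate A is flat and centred again, its hole at (252,252), which is (.576,.262). Fetching the parked plate B.

```bash
python3 -m pendant '[[-50,-21,0,0,0,0],[-100,-42,0,0,0,0],[-147,-62.3,30,0,0,0],[-147,-62.3,70,0,0,0],[-147,-62.3,110,0,0,0],[-147,-62.3,135,0,0,0],[-147,-62.3,150,0,0,0],[-147,-62.3,159,0,0,0],[-147,-62.3,162,0,0,0],[-147,-62.3,162,0,0,0],[-147,-62.3,162,0,0,0]]'; python3 -c "
from h import *
go([.4332,.3687,.0213],-16.8)"
```

```text
time_s: 45.18
tcp_pos: [0.4343, 0.3701, 0.026]
eef_rot: [-179.9, -0.0, -16.8]
contact_force: [0.4, 0.8, -0.0]
gripper_width: 0.0719
gripper_force: 0.0
row [-0.6, 1.6, 4.7, -0.0014, -0.0004, 0.0002] dist 5 ang 0
```

```bash
python3 -m pendant '[[-0.5,1.2,2,0,0,0],[-0.5,1.2,4.5,0,0,0],[-0.5,1.2,4.5,0,0,0],[-0.5,1.2,4.5,0,0,0]]'; python3 -m pendant '[[0,0,0,0,0,0],[0,0,0,0,0,0],[0,0,0,0,0,0],[0,0,0,0,0,0],[0,0,0,0,0,0],[0,0,0,0,0,0]]' 45 30;python3 -m pendant '[[0,0,-10,0,0,0],[0,0,-30,0,0,0],[0,0,-60,0,0,0],[0,0,-85,0,0,0],[0,0,-85,0,0,0],[0,0,-85,0,0,0]]';  python3 -c "
from h import *
go([.5758,.262,.107],-16.7)"
```

```text
time_s: 45.68
tcp_pos: [0.4331, 0.3687, 0.0207]
eef_rot: [180.0, 0.0, -16.8]
contact_force: [1.3, -0.7, 0.5]
gripper_width: 0.0719
gripper_force: 0.0
time_s: 46.42
tcp_pos: [0.4331, 0.3688, 0.0208]
eef_rot: [-180.0, -0.0, -16.8]
contact_force: [0.2, 0.5, 0.4]
gripper_width: 0.0554
gripper_force: 30.0
time_s: 47.18
tcp_pos: [0.4326, 0.3682, 0.1053]
eef_rot: [180.0, 0.0, -16.8]
contact_force: [-0.4, -0.7, -1.8]
gripper_width: 0.0554
gripper_force: 30.0
row [167.7, 60.3, -1.7, 0.0006, 0.0005, -0.0018] dist 178 ang 0
```

```bash
python3 -m pendant '[[55,20,0,0,0,0],[110,40,0,0,0,0],[155,56,0,0,0,0],[167.7,60.3,0,0,0,0],[167.7,60.3,10,0,0,0],[167.7,60.3,25,0,0,0],[167.7,60.3,35,0,0,0],[167.7,60.3,41,0,0,0],[167.7,60.3,41,0,0,0],[167.7,60.3,41,0,0,0],[167.7,60.3,41,0,0,0]]';  python3 -c "
from h import *
go([.5758,.262,.061],-16.7)"
```

```text
time_s: 48.55
tcp_pos: [0.5765, 0.2628, 0.0653]
eef_rot: [-180.0, -0.0, -16.8]
contact_force: [-0.5, 0.3, -2.2]
gripper_width: 0.0554
gripper_force: 30.0
row [-0.4, 0.9, 4.3, -0.0008, -0.0006, -0.0013] dist 4 ang 0
```

```bash
python3 -m pendant '[[-0.2,0.4,2,0,0,0],[-0.2,0.4,4,0,0,0],[-0.2,0.4,4,0,0,0],[-0.2,0.4,4,0,0,0]]';python3 -m pendant '[[0,0,0,0,0,0],[0,0,0,0,0,0],[0,0,0,0,0,0],[0,0,0,0,0,0],[0,0,-3,0,0,0],[0,0,-20,0,0,0],[0,0,-60,0,0,0],[0,0,-110,0,0,0],[0,0,-150,0,0,0],[0,0,-150,0,0,0],[0,0,-150,0,0,0]]' 72;  python3 - <<'E'
from h import *
im,T=snap('w13')
circ('w13',[.5758,.262],.048)
go([.43,-.12,.22],-21)
E
```

```text
time_s: 49.05
tcp_pos: [0.576, 0.2622, 0.0608]
eef_rot: [180.0, -0.0, -16.8]
contact_force: [-0.6, -0.6, -0.5]
gripper_width: 0.0557
gripper_force: 30.0
time_s: 50.42
tcp_pos: [0.5757, 0.2622, 0.2115]
eef_rot: [-179.9, -0.0, -16.8]
contact_force: [-0.5, -0.0, -0.3]
gripper_width: 0.0721
gripper_force: 0.0
w13 circle 0.5767 0.2614 r 7.8
row [-28.9, 407.7, -9.2, 0.0003, 0.0005, 0.0735] dist 409 ang 4
```

Good, the hole is within 1 mm. Next is plate C, with a fresh look before grasping.

```bash
python3 -m pendant '[[-4,55,-20,0,0,0],[-8,110,-20,0,0,0],[-12,165,-20,0,0,0.03],[-16,220,-20,0,0,0.05],[-20,275,-20,0,0,0.07],[-24,330,-20,0,0,0.0735],[-28,385,-20,0,0,0.0735],[-29,407,-20,0,0,0.0735],[-29,407,-10,0,0,0.0735],[-29,407,-10,0,0,0.0735],[-29,407,-10,0,0,0.0735]]';  python3 - <<'E'
from h import *
snap('w14')
for t in (80,100,130):plate('w14',[.437,-.1224],.008,half=.055,thr=t)
go([.437,-.1224,.024],-21.1)
E
```

```text
time_s: 51.85
tcp_pos: [0.4308, -0.1185, 0.2204]
eef_rot: [180.0, 0.1, -20.9]
contact_force: [-0.6, 0.5, -0.2]
gripper_width: 0.0721
gripper_force: 0.0
w14 rect [ 0.4369 -0.1222] size 68.8 57.0 yaw -21.3 hole (array([ 0.4371, -0.1225]), 163)
w14 rect [ 0.437  -0.1222] size 68.5 56.3 yaw -21.0 hole (array([ 0.4371, -0.1225]), 187)
w14 rect [ 0.418  -0.1151] size 55.3 27.5 yaw 68.6 hole None
row [7.2, 1.5, 196.6, 0.0004, 0.0005, 0.0031] dist 197 ang 0
```

```bash
python3 -m pendant '[[7,1.5,50,0,0,0.003],[7,1.5,100,0,0,0.003],[7,1.5,150,0,0,0.003],[7,1.5,175,0,0,0.003],[7,1.5,187,0,0,0.003],[7,1.5,193,0,0,0.003],[7,1.5,193,0,0,0.003],[7,1.5,193,0,0,0.003]]'; python3 -c "
from h import *
go([.437,-.1223,.0213],-21.1)"
```

```text
time_s: 52.9
tcp_pos: [0.4374, -0.1228, 0.0286]
eef_rot: [-180.0, -0.1, -21.2]
contact_force: [0.3, -0.6, 1.4]
gripper_width: 0.0722
gripper_force: 0.0
row [-0.6, -0.3, 7.3, -0.0009, -0.0016, -0.0009] dist 7 ang 0
```

```bash
python3 -m pendant '[[-0.2,-0.2,3,0,0,0],[-0.2,-0.2,6.5,0,0,0],[-0.2,-0.2,6.5,0,0,0],[-0.2,-0.2,6.5,0,0,0]]'; python3 -m pendant '[[0,0,0,0,0,0],[0,0,0,0,0,0],[0,0,0,0,0,0],[0,0,0,0,0,0],[0,0,0,0,0,0],[0,0,0,0,0,0]]' 45 30;python3 -m pendant '[[0,0,-10,0,0,0],[0,0,-30,0,0,0],[0,0,-60,0,0,0],[0,0,-100,0,0,0],[0,0,-130,0,0,0],[0,0,-130,0,0,0],[0,0,-130,0,0,0]]';  python3 -c "
from h import *
go([.5758,.262,.15],-16.7)"
```

```text
time_s: 53.4
tcp_pos: [0.4365, -0.1227, 0.0212]
eef_rot: [180.0, 0.0, -21.2]
contact_force: [-0.9, 0.0, -0.5]
gripper_width: 0.0719
gripper_force: 0.0
time_s: 54.15
tcp_pos: [0.4365, -0.1227, 0.0213]
eef_rot: [-180.0, -0.0, -21.2]
contact_force: [1.0, 0.2, 0.8]
gripper_width: 0.0554
gripper_force: 30.0
time_s: 55.02
tcp_pos: [0.4358, -0.1227, 0.1509]
eef_rot: [-180.0, 0.0, -21.2]
contact_force: [0.2, -0.2, -2.4]
gripper_width: 0.0555
gripper_force: 30.0
row [-8.5, -409.3, 1.0, -0.0002, 0.0007, -0.0783] dist 409 ang 4
```

```bash
python3 -m pendant '[[-1,-55,0,0,0,0],[-2,-110,0,0,0,0],[-3,-165,0,0,0,-0.03],[-5,-220,0,0,0,-0.05],[-6,-275,0,0,0,-0.07],[-7,-330,0,0,0,-0.078],[-8,-385,0,0,0,-0.078],[-8.5,-409,0,0,0,-0.078],[-8.5,-409,0,0,0,-0.078],[-8.5,-409,30,0,0,-0.078],[-8.5,-409,55,0,0,-0.078],[-8.5,-409,70,0,0,-0.078],[-8.5,-409,77,0,0,-0.078],[-8.5,-409,77,0,0,-0.078],[-8.5,-409,77,0,0,-0.078]]';  python3 -c "
from h import *
go([.5755,.2621,.0693],-16.7)"
```

```text
time_s: 56.9
tcp_pos: [0.5768, 0.2621, 0.0752]
eef_rot: [-179.9, -0.1, -16.7]
contact_force: [-0.6, 0.1, -1.7]
gripper_width: 0.0554
gripper_force: 30.0
row [-1.2, 0.3, 5.9, -0.0012, -0.0009, 0.0002] dist 6 ang 0
```

```bash
python3 -m pendant '[[-0.4,0,2,0,0,0],[-0.4,0,4,0,0,0],[-0.4,0,4,0,0,0],[-0.4,0,4,0,0,0]]'; python3 -c "
from h import *
go([.5755,.2621,.0693],-16.7)"
```

```text
time_s: 57.4
tcp_pos: [0.5759, 0.2619, 0.0703]
eef_rot: [-180.0, -0.0, -16.7]
contact_force: [-0.1, -0.4, -2.1]
gripper_width: 0.0557
gripper_force: 30.0
row [-0.5, -0.1, 1.0, -0.0, -0.0001, 0.0001] dist 1 ang 0
```

```bash
python3 -m pendant '[[-0.3,0,1,0,0,0],[-0.3,0,1.2,0,0,0],[-0.3,0,1.2,0,0,0]]';python3 -m pendant '[[0,0,0,0,0,0],[0,0,0,0,0,0],[0,0,0,0,0,0],[0,0,0,0,0,0],[0,0,-3,0,0,0],[0,0,-20,0,0,0],[0,0,-60,0,0,0],[0,0,-110,0,0,0],[0,0,-150,0,0,0],[0,0,-150,0,0,0],[0,0,-150,0,0,0]]' 72;  python3 - <<'E'
from h import *
im,T=snap('w15')
circ('w15',[.5758,.262],.056)
print([wp2w((100.8,96.6),.096,old('w4')).round(4)])
go([.53,.41,.23],-16.7)
E
```

```text
time_s: 57.78
tcp_pos: [0.5757, 0.262, 0.0693]
eef_rot: [-180.0, -0.0, -16.7]
contact_force: [-2.0, -0.5, 1.2]
gripper_width: 0.0554
gripper_force: 30.0
time_s: 59.15
tcp_pos: [0.5754, 0.2619, 0.2198]
eef_rot: [-179.9, -0.0, -16.7]
contact_force: [-0.4, -0.6, -1.0]
gripper_width: 0.0719
gripper_force: 0.0
w15 circle 0.5752 0.2611 r 7.7
[array([0.5626, 0.4332, 0.096 ])]
row [-85.9, -129.1, -11.1, 0.0003, 0.0005, -0.0001] dist 155 ang 0
```

```bash
python3 -m pendant '[[-28,-43,-11,0,0,0],[-57,-86,-11,0,0,0],[-86,-129,-11,0,0,0],[-86,-129,-11,0,0,0],[-86,-129,-11,0,0,0],[-86,-129,-11,0,0,0]]' 60;  python3 - <<'E'
from h import *
im,T=snap('w16');print(T[0])
circ('w16',[.5626,.4332],.096,.010)
circ('w16',[.5626,.4332],.062,.014,.04)
o=ortho(im,T,[.5626,.4332],.096,.05,.2e-3);o2=ortho(cv2.imread('pics/w15.png')[:,:,::-1],old('w15'),[.5758,.262],.056,.06,.24e-3)
cv2.imwrite('pics/m16.png',np.hstack([cv2.resize(o,(400,400)),cv2.resize(o2,(400,400))])[:,:,::-1])
E
```

```text
time_s: 59.95
tcp_pos: [0.5305, 0.4091, 0.2297]
eef_rot: [179.9, 0.0, -16.8]
contact_force: [0.5, -0.4, 0.9]
gripper_width: 0.0598
gripper_force: 0.0
[0.53050663 0.40913665 0.2296547 ]
w16 circle 0.5647 0.435 r 10.0
w16 circle 0.5646 0.4351 r 14.4
```

View pics/m16.png

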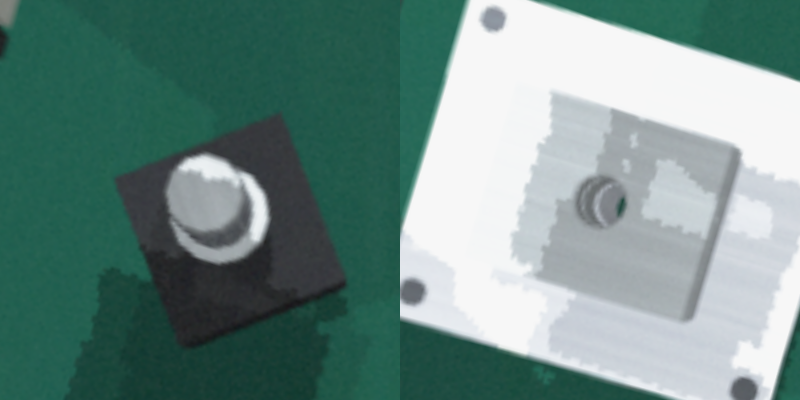

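The pin stands upright at (.5647,.435): the handle top (left picture (205,195)) and the collar give the same axis. The stack (right picture) is neat, with its hole at (601,202). Grasping the pin.

```bash
python3 -c "
from h import *
go([.5647,.435,.083],-16.7)"
```

```text
row [25.2, -34.6, 146.9, 0.0005, 0.0001, -0.0011] dist 153 ang 0
```

```bash
python3 -m pendant '[[25.2,-34.6,0,0,0,0],[25.2,-34.6,30,0,0,0],[25.2,-34.6,70,0,0,0],[25.2,-34.6,105,0,0,0],[25.2,-34.6,125,0,0,0],[25.2,-34.6,138,0,0,0],[25.2,-34.6,144,0,0,0],[25.2,-34.6,144,0,0,0],[25.2,-34.6,144,0,0,0]]' 60 20; python3 -c "
from h import *
go([.5647,.435,.083],-16.7)"
```

```text
time_s: 61.12
tcp_pos: [0.5648, 0.4365, 0.0871]
eef_rot: [-179.9, -0.0, -16.7]
contact_force: [0.4, 0.1, 0.1]
gripper_width: 0.0601
gripper_force: 0.0
row [0.4, 1.5, 4.1, -0.0014, -0.0007, 0.0002] dist 4 ang 0
```

```bash
python3 -m pendant '[[0.2,1,2,0,0,0],[0.2,1,3.5,0,0,0],[0.2,1,3.5,0,0,0],[0.2,1,3.5,0,0,0]]'; python3 -m pendant '[[0,0,0,0,0,0],[0,0,0,0,0,0],[0,0,0,0,0,0],[0,0,0,0,0,0],[0,0,0,0,0,0],[0,0,0,0,0,0],[0,0,0,0,0,0],[0,0,0,0,0,0]]' 14 40; python3 -c "
from h import *
print(r.get_state()['tcp_pos'])"
```

```text
time_s: 61.62
tcp_pos: [0.5642, 0.4352, 0.0826]
eef_rot: [180.0, -0.0, -16.7]
contact_force: [0.2, -0.3, -0.5]
gripper_width: 0.0601
gripper_force: 0.0
time_s: 62.62
tcp_pos: [0.5643, 0.4351, 0.0825]
eef_rot: [180.0, 0.0, -16.7]
contact_force: [0.1, -0.1, -0.1]
gripper_width: 0.0193
gripper_force: 40.0
[0.56425694 0.43507955 0.0825402 ]
```

```bash
python3 -m pendant '[[0,0,-10,0,0,0],[0,0,-30,0,0,0],[0,0,-60,0,0,0],[0,0,-95,0,0,0],[0,0,-95,0,0,0],[0,0,-95,0,0,0]]'; python3 -c "
from h import *
go([.5755,.2621,.175],-16.7)"
```

```text
time_s: 63.38
tcp_pos: [0.5641, 0.4351, 0.1785]
eef_rot: [-179.9, -0.0, -16.7]
contact_force: [0.3, 0.2, -1.5]
gripper_width: 0.0192
gripper_force: 40.0
row [60.6, 162.5, 3.3, -0.0011, -0.0001, -0.0] dist 173 ang 0
```

```bash
python3 -m pendant '[[20,54,0,0,0,0],[40,108,0,0,0,0],[55,150,0,0,0,0],[60.6,162.5,0,0,0,0],[60.6,162.5,0,0,0,0],[60.6,162.5,15,0,0,0],[60.6,162.5,30,0,0,0],[60.6,162.5,38,0,0,0],[60.6,162.5,38,0,0,0],[60.6,162.5,38,0,0,0],[60.6,162.5,38,0,0,0]]'; python3 -c "
from h import *
go([.5755,.2621,.13],-16.7)"
```

```text
time_s: 64.75
tcp_pos: [0.5759, 0.2623, 0.1401]
eef_rot: [-180.0, -0.0, -16.7]
contact_force: [0.2, -0.7, -1.7]
gripper_width: 0.0192
gripper_force: 40.0
row [-0.3, 0.3, 10.1, -0.0008, -0.0006, 0.0002] dist 10 ang 0
```

```bash
python3 -m pendant '[[-0.2,0.2,4,0,0,0],[-0.2,0.2,8,0,0,0],[-0.2,0.2,12,0,0,0],[-0.2,0.2,16,0,0,0],[-0.2,0.2,19,0,0,0],[-0.2,0.2,22,0,0,0],[-0.2,0.2,22,0,0,0]]'
```

```text
time_s: 65.62
tcp_pos: [0.5753, 0.2618, 0.1172]
eef_rot: [180.0, 0.0, -16.7]
contact_force: [0.6, 0.4, -0.9]
gripper_width: 0.0194
gripper_force: 40.0
```

```bash
python3 -m pendant '[[0,0,4,0,0,0],[0,0,8,0,0,0],[0,0,12,0,0,0],[0,0,16,0,0,0],[0,0,20,0,0,0],[0,0,24,0,0,0],[0,0,28,0,0,0],[0,0,31,0,0,0],[0,0,31,0,0,0]]'
```

```text
time_s: 66.75
tcp_pos: [0.5756, 0.2621, 0.0863]
eef_rot: [-180.0, -0.0, -16.7]
contact_force: [3.1, 0.6, -3.0]
gripper_width: 0.0192
gripper_force: 40.0
```

```bash
python3 -m pendant '[[0,0,2,0,0,0],[0,0,4,0,0,0],[0,0,5,0,0,0],[0,0,6,0,0,0],[0,0,6.7,0,0,0],[0,0,6.7,0,0,0],[0,0,6.7,0,0,0]]'
```

```text
time_s: 67.62
tcp_pos: [0.5757, 0.2621, 0.0806]
eef_rot: [-180.0, -0.0, -16.7]
contact_force: [3.1, 0.0, 6.4]
gripper_width: 0.0192
gripper_force: 40.0
```

```bash
python3 -m pendant '[[0,0,0,0,0,0],[0,0,0,0,0,0],[0,0,0,0,0,0],[0,0,0,0,0,0],[0,0,-10,0,0,0],[0,0,-40,0,0,0],[0,0,-80,0,0,0],[0,0,-130,0,0,0],[0,0,-150,0,0,0],[0,0,-150,0,0,0]]' 60; python3 - <<'E'
from h import *
im,T=snap('w17')
circ('w17',[.5758,.262],.094,.010)
circ('w17',[.5758,.262],.060,.014,.04)
E
```

```text
time_s: 68.88
tcp_pos: [0.5761, 0.2625, 0.2327]
eef_rot: [-179.8, -0.2, -16.7]
contact_force: [0.4, -0.3, 0.4]
gripper_width: 0.0601
gripper_force: 0.0
w17 circle 0.5815 0.2611 r 10.0
w17 circle 0.5764 0.2602 r 9.8
w17 circle 0.5724 0.2642 r 13.1
```

The contact height matches the collar sitting on the top plate. I'll confirm by pressing lightly on the handle top with closed fingers.

```bash
python3 -m pendant '[[0,0,0,0,0,0],[0,0,0,0,0,0],[0,0,0,0,0,0],[0,0,0,0,0,0],[0,0,50,0,0,0],[0,0,90,0,0,0],[0,0,108,0,0,0],[0,0,114,0,0,0],[0,0,114,0,0,0],[0,0,114,0,0,0]]' 0 20; python3 -m pendant '[[0,0,1,0,0,0],[0,0,2,0,0,0],[0,0,3,0,0,0],[0,0,4,0,0,0],[0,0,4,0,0,0],[0,0,4,0,0,0]]'
```

```text
time_s: 70.18
tcp_pos: [0.5761, 0.2625, 0.1174]
eef_rot: [-179.9, -0.1, -16.7]
contact_force: [0.1, -0.3, 0.7]
gripper_width: 0.0004
gripper_force: 0.0
time_s: 70.92
tcp_pos: [0.5756, 0.262, 0.1133]
eef_rot: [-180.0, -0.1, -16.7]
contact_force: [-4.4, -0.7, 9.4]
gripper_width: 0.0002
gripper_force: 4.9
```

```bash
python3 -m pendant '[[0,0,-10,0,0,0],[0,0,-50,0,0,0],[0,0,-100,0,0,0],[0,0,-150,0,0,0],[0,0,-150,0,0,0],[0,0,-150,0,0,0],[0,0,-150,0,0,0]]'; python3 - <<'E'
from h import *
a=cv2.imread('pics/scene0.png').astype(int);b=r.capture('scene')[:,:,::-1].astype(int)
for n,(x0,y0,x1,y1) in dict(bottle=(155,208,186,255),tape=(275,178,303,198),spanner=(300,157,345,182)).items(): print(n,abs(a-b)[y0:y1,x0:x1].mean().round(1))
snap('w18')
for z,rd in((.094,.010),(.060,.014)): circ('w18',[.576,.262],z,rd,.025)
print(r.get_state()['tcp_pos'],r.get_state()['contact_force'])
E
```

```text
time_s: 71.8
tcp_pos: [0.5748, 0.2616, 0.2605]
eef_rot: [179.9, 0.1, -16.7]
contact_force: [-0.1, 0.3, 0.3]
gripper_width: 0.0004
gripper_force: 0.0
bottle 5.2
tape 4.3
spanner 6.2
w18 circle 0.5756 0.2615 r 9.4
w18 circle 0.572 0.2624 r 14.4
w18 circle 0.5744 0.2645 r 14.8
w18 circle 0.5744 0.2645 r 12.5
[0.57504034 0.26166161 0.26061779] [-0.47112877  0.45018651 -0.72586375]
```

```bash
python3 -c "
from plant import r
print(r.close_job())"
```

```text
the job is handed in; nothing more can be done
None
```

The job is handed in at about 72 s: the carton (upright) and hex are on the bench, all three plates (one knocked aside mid-run and reset) are stacked on the block, and the pin is seated to its collar, going by contact height because I had no picture views left for a last look; the bottle, tape roll and spanner look unmoved.

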